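Turn up the drying console by sliding along its curved touch bar

ROBOT

A 6-joint arm with a two-finger parallel gripper is mounted at the origin on a cart in front of the work surface, level with it; the furniture and walls round the work are solid. World frame = base frame: x ahead of the robot, y to its left, z up, the work surface at z = 0. Lengths are in mm, angles in rad, forces in N, time in s.
With the tool pointing down it reaches from about 400 to 825 mm from the base axis. Payload 7 kg.
Tool frame: the origin (TCP) lies at the very end of the fingers, on their centre line; the grasp point (between the pads) lies 19 mm behind it; z points along the fingers, y is the direction in which the jaws open and shut (so a half turn about z gives the same grasp; the last joint's range is limited). The gripper opens to 88 mm and grips with 3 to 60 N. Pads are 19 mm wide; open, the fingers measure 130 mm over their backs; the gripper's body (78 mm by 193 mm) begins 47 mm behind the grasp point.
Start: joints at [1.47, 0.359, 0.012, 0, -1.224, -0.288], TCP at [255.884, 624.595, 226.561] pointing down, gripper open.
Joint ranges: [-3.07, 3.07], [-1.43, 2.12], [-1.02, 1.25], [-3.03, 1.67], [-3.05, -0], [-3.03, 3.03]. Speed limits (rad/s): [2.39, 2.39, 3.01, 3.14, 3.14, 3.14].

INTERFACE

Orientations are given as a unit quaternion [x, y, z, w].
In Python, from plant import bot gives the robot as it stands. Calls block until the motion is done:
- bot.move_ptp(position, orientation): joint-space move of the TCP to a pose.
- bot.line_to(position, velocity=150, ori=None): straight line of the TCP; ori=None keeps the orientation; velocity is the mean speed in mm/s.
- bot.move_joints(angles): joint-space move.
- bot.move_gripper(opening, force=None): finger opening in mm; force is the grip in N (None keeps the last); returns when the fingers have stopped.
- bot.pause(seconds).
- bot.solve_ik(position, orientation): joint angles nearest the present ones, or None.
- bot.read_state(): the state.
- bot.camera(name): name is "scene" or "top" or "wrist"; returns the picture (384x512x3 uint8, red, green, blue); there is no depth.
- bot.get_calibration(name): a dict with "fx", "fy", "cx", "cy" (pixels), "view" (4x4, takes a point from world to camera coordinates); the wrist camera has in their place "T_tool_cam" (4x4, takes a point from camera to tool coordinates, whose origin is the TCP and whose axes are the flange's). Camera axes: x right, y up, looking along -z (the intrinsics and any distortion apply to the point x, -y, -z); pixel columns grow to the right and rows downward; lengths in mm; the calibration is good to about 2 mm. A picture is of the moment at which its call begins: read the wrist's pose just before it. get_calibration takes no time and is no camera call.
A pose or a line that the arm cannot do raises bot.Unreachable and nothing moves.
- bot.close_job(): hands the job in, once; it reports no verdict.
The state is a dict: "t": time; "joint_pos": joint angles; "qvel": joint speeds; "tau": joint torques, N m; "tcp_pos": TCP position; "eef_rot": TCP orientation; "contact_force": force on the tool from outside, world axes, zero at the start; "moment": the same for the moment, N m; "width": finger opening in mm.
Only numpy, scipy, OpenCV 4.12 (cv2) and the standard library are available. Lean on these libraries where they do the work, as an engineer would, in place of code of your own. Each camera call takes 0.05 s, during which the arm holds its last target. There are 200 camera calls.

TASK

Turn the clothes-drying console all the way up: with closed fingers touch the blue pad of the curved grey slider bar that is next to the green lamp, slide lightly along the bar over all four black ridges without lifting off on the way, and stop on the blue pad next to the red lamp. Press gently enough that the sprung bar never goes down to its stop, and leave the loose things lying around alone. Finish while still holding that last pad lightly pressed.

Things in the scene. Friction and masses are not known exactly. Their poses are not given: they have to be found in the camera images.
- console: white control console, fixed: box 170 mm deep, 310 wide, top 30 mm above the counter; origin on the counter below it (box centre at x = -10 mm in its axes). On it a grey slider bar, 22 mm wide, top 12 mm above the console's: an arc of 130 mm radius, its centre at (-107, 0) mm in the console's axes. Along the bar lie mark_1 to mark_6, 20 degrees (45 mm) apart, at -50 to +50 degrees from the console's x axis
- bar (a joint): how far the whole slider bar is pushed down, m: 0 when free, 0.010 at its hard stop. It stays level wherever it is touched and springs back: it starts to give at about 0.6 N, then 1.2 N for each mm (about 5 N at 4 mm, 12 N at the stop). It moves only straight down
- mark_1: blue raised end pad of the slider bar (at the robot's right when the console faces it), 28 mm along the bar, 22 mm wide, 1 mm higher than the bar. Origin at the centre of its top; y axis along the bar, x across, z up
- mark_2: black ridge no. 2 in the row of the slider bar: a round rib across the bar, 8 mm long, 1 mm higher than the bar. Origin on its top; its y axis runs along the bar towards the next higher number, its x axis across the bar, z up
- mark_3: black ridge no. 3 in the row of the slider bar: a round rib across the bar, 8 mm long, 1 mm higher than the bar. Origin on its top; its y axis runs along the bar towards the next higher number, its x axis across the bar, z up
- mark_4: black ridge no. 4 in the row of the slider bar: a round rib across the bar, 8 mm long, 1 mm higher than the bar. Origin on its top; its y axis runs along the bar towards the next higher number, its x axis across the bar, z up
- mark_5: black ridge no. 5 in the row of the slider bar: a round rib across the bar, 8 mm long, 1 mm higher than the bar. Origin on its top; its y axis runs along the bar towards the next higher number, its x axis across the bar, z up
- mark_6: blue raised end pad of the slider bar (at the robot's left when the console faces it), 28 mm along the bar, 22 mm wide, 1 mm higher than the bar. Origin at the centre of its top; y axis along the bar, x across, z up
- green_lamp: small green domed lamp in a steel ring, 25 mm across, 8 mm high, fixed on the console 34 mm beyond one end pad (mark_1 or mark_6, it varies): the end where to start. Origin at its foot
- red_lamp: small red domed lamp, the same size, fixed 34 mm beyond the other end pad: the end where to stop. Origin at its foot
- peg_2: blue clothes peg 15x72x12 mm, loose, lying on the console inside the bar's curve; leave alone. Origin under its centre
- tape_roll: roll of tape 103 mm wide, 25 mm high, loose on the counter in front and to the left of the console; leave alone. Origin under its centre
- roll_on: white round pot 53 mm wide, 68 mm high, loose to the left of the console; leave alone. Origin under its centre
- nail_brush: purple nail brush 30x86x22 mm, loose in front of the console; leave alone. Origin under its centre
- soap_stub: small cream piece of soap 22x34x16 mm, loose in front of the console; leave alone. Origin under its centre

How it is judged (in metres and radians):
On the way, in this order (a step that is already met when the one before it is completed fails the run):
1. the fingers touch the first blue end pad (by the green lamp) (((horizontal distance between green_lamp and mark_1 below 0.08 m and contact force between the fingers and mark_1 above 0.2 N) or (horizontal distance between green_lamp and mark_6 below 0.08 m and contact force between the fingers and mark_6 above 0.2 N))), for 0.2 s.
2. the fingers touch the 1st ridge (((horizontal distance between green_lamp and mark_1 below 0.08 m and contact force between the fingers and mark_2 above 0.2 N) or (horizontal distance between green_lamp and mark_6 below 0.08 m and contact force between the fingers and mark_5 above 0.2 N))), for 0.02 s.
3. the fingers touch the 2nd ridge (((horizontal distance between green_lamp and mark_1 below 0.08 m and contact force between the fingers and mark_3 above 0.2 N) or (horizontal distance between green_lamp and mark_6 below 0.08 m and contact force between the fingers and mark_4 above 0.2 N))), for 0.02 s.
4. the fingers touch the 3rd ridge (((horizontal distance between green_lamp and mark_1 below 0.08 m and contact force between the fingers and mark_4 above 0.2 N) or (horizontal distance between green_lamp and mark_6 below 0.08 m and contact force between the fingers and mark_3 above 0.2 N))), for 0.02 s.
5. the fingers touch the 4th ridge (((horizontal distance between green_lamp and mark_1 below 0.08 m and contact force between the fingers and mark_5 above 0.2 N) or (horizontal distance between green_lamp and mark_6 below 0.08 m and contact force between the fingers and mark_2 above 0.2 N))), for 0.02 s.
6. the fingers touch the last blue end pad (by the red lamp) (((horizontal distance between green_lamp and mark_1 below 0.08 m and contact force between the fingers and mark_6 above 0.2 N) or (horizontal distance between green_lamp and mark_6 below 0.08 m and contact force between the fingers and mark_1 above 0.2 N))), for 0.2 s.
At the end, for the whole second after the job is handed in: the fingers still touch the blue end pad by the red lamp (more than 0.2 N), the bar is pressed down by 0.3 to 8 mm, and each loose thing is within 15 mm of where it stood (((horizontal distance between green_lamp and mark_1 below 0.08 m and contact force between the fingers and mark_6 above 0.2 N) or (horizontal distance between green_lamp and mark_6 below 0.08 m and contact force between the fingers and mark_1 above 0.2 N)) and value of joint bar between 0.0003 and 0.008 m and distance of each of peg_2, tape_roll, nail_brush, roll_on, soap_stub from where it was at the start of the episode below 0.015 m); the arm keeps its last pose, push and grip.
It fails at once if the bar is pushed down more than 8 mm (about 10 N), to its stop (value of joint bar above 0.008 m).
It fails at once if the fingers lift off the bar on the way (bar up again, less than 0.3 mm down, with the fingers within 35 mm of one of the four ridges) (value of joint bar below 0.0003 m and (distance between the grasp point and mark_2 below 0.035 m or distance between the grasp point and mark_3 below 0.035 m or distance between the grasp point and mark_4 below 0.035 m or distance between the grasp point and mark_5 below 0.035 m)).
It fails at once if a loose thing is moved by more than 15 mm, pushed or lifted (distance of any of peg_2, tape_roll, nail_brush, roll_on, soap_stub from where it was at the start of the episode above 0.015 m).
It also fails if it takes over 54 s, if anything falls off the work surface, if the arm or the gripper's body presses on something with over 40 N, if the wrist force passes 120 N, or if a joint passes its speed limit or range.

## Working session

There is one attempt and no reset: what is moved stays moved. The work goes in short steps, each a Python script; the robot and the scene stay as the last script left them, time stands still between calls to the robot, and variables do not carry over. Pictures are saved under pics/ and viewed, about 8 in all and at most 12, crops included, and the job is handed in when it is done.

```bash
ls; mkdir -p pics
python3 - <<'E'
from plant import bot
import cv2
for n in("top","scene"):
    cv2.imwrite(f"pics/{n}0.png",bot.camera(n)[:,:,::-1]); print(n,bot.get_calibration(n))
print(bot.get_calibration("wrist")); print(bot.read_state())
E
```

```text
pics
top {'fx': 454.2537364078134, 'fy': 454.2537364078134, 'cx': 261.67550925899377, 'cy': 190.16490556240169, 'view': array([[ 2.82885343e-02, -9.99599797e-01, -6.15884214e-05,
         3.37868735e+02],
       [ 9.98882999e-01,  2.82659160e-02,  3.78654613e-02,
        -4.56567377e+02],
       [-3.78485666e-02, -1.13267803e-03,  9.99282844e-01,
        -8.83267932e+02],
       [ 0.00000000e+00,  0.00000000e+00,  0.00000000e+00,
         1.00000000e+00]])}
scene {'fx': 500.0374542244252, 'fy': 500.0374542244252, 'cx': 256.6297246298255, 'cy': 191.55852419463605, 'view': array([[-9.28920922e-01, -3.70022265e-01, -1.37638592e-02,
         5.38460520e+02],
       [ 2.83704209e-01, -7.35126945e-01,  6.15711211e-01,
         9.27040033e+01],
       [-2.37945041e-01,  5.68042161e-01,  7.87851674e-01,
        -1.26234692e+03],
       [ 0.00000000e+00,  0.00000000e+00,  0.00000000e+00,
         1.00000000e+00]])}
{'fx': 320.8237165962397, 'fy': 320.8237165962397, 'cx': 251.9947528395652, 'cy': 193.72802385817056, 'T_tool_cam': array([[-5.28189934e-04,  9.58997578e-01,  2.83413771e-01,
     
[... 271 characters left out ...]
00]])}
{'t': 0.1, 'joint_pos': array([ 1.47008051e+00,  3.59367000e-01,  1.11437540e-02, -3.24421354e-04,
       -1.22410681e+00, -2.88082839e-01]), 'qvel': array([-1.80963551e-03, -1.00957118e-03,  2.40746109e-03,  2.15797596e-03,
       -8.45518208e-05, -1.21338141e-03]), 'tau': array([-1.00820806e-03, -5.84162772e+01,  2.93750989e+01,  7.01544151e+00,
        1.02158601e-02, -4.71357362e-05]), 'tcp_pos': array([255.74072289, 624.19517315, 225.67713095]), 'eef_rot': array([ 9.81152911e-01, -1.93231349e-01, -8.01110286e-05,  7.77768393e-04]), 'contact_force': array([ 0.09755167, -0.91720754, -0.48191572]), 'moment': array([-0.02829601, -0.02417494, -0.00108706]), 'width': 87.62641078700243}
```

View pics/top0.png

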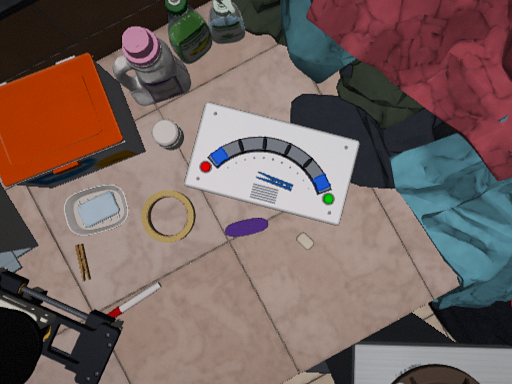

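View pics/scene0.png

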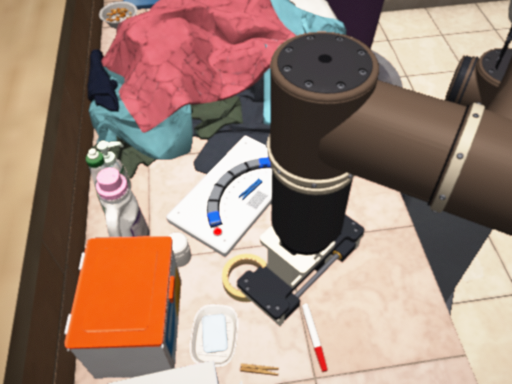

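The top view shows the green lamp at (328,199), next to the right-hand blue pad (321,183), which is mark_1. The red lamp is at (205,167) next to pad (218,157), which is mark_6. The blue peg lies at (275,181), inside the curve. In the scene view the red-lamp end is free and the arm hides the green end. Next I'll measure from the top camera.

```bash
cat > h.py <<'E'
import numpy as np, cv2
from scipy.spatial.transform import Rotation as R
def blobs(im,col,amin=25):
    hsv=cv2.cvtColor(im,cv2.COLOR_RGB2HSV)
    lo,hi={'blue':((100,150,60),(125,255,255)),'green':((50,150,60),(75,255,255)),'red':((0,200,120),(4,255,255))}[col]
    n,_,st,c=cv2.connectedComponentsWithStats(cv2.inRange(hsv,lo,hi))
    return [(c[i].round(1),int(st[i,4])) for i in range(1,n) if st[i,4]>=amin]
def ray(cal,uv,V):
    Ti=np.linalg.inv(V); d=np.array([(uv[0]-cal['cx'])/cal['fx'],-(uv[1]-cal['cy'])/cal['fy'],-1])
    d=Ti[:3,:3]@d; return Ti[:3,3],d/np.linalg.norm(d)
def onz(cal,uv,V,z):
    o,d=ray(cal,uv,V); return o+d*(z-o[2])/d[2]
def wview(cal,s):
    T=np.eye(4); T[:3,:3]=R.from_quat(s['eef_rot']).as_matrix(); T[:3,3]=s['tcp_pos']
    return np.linalg.inv(T@cal['T_tool_cam'])
def tri(rays):
    A=np.zeros((3,3));b=np.zeros(3)
    for o,d in rays: P=np.eye(3)-np.outer(d,d); A+=P; b+=P@o
    p=np.linalg.solve(A,b); return p,[np.linalg.norm((np.eye(3)-np.outer(d,d))@(p-o)) for o,d in rays]
def ori(phi): # tool down, tool y along world heading phi
    y=np.array([np.cos(phi),np.sin(phi),0]);z=np.array([0,0,-1.]);return R.from_matrix(np.c_[np.cross(y,z),y,z]).as_quat()
E
python3 - <<'E'
from h import *; from plant import bot
im=cv2.imread('pics/top0.png')[:,:,::-1].copy(); c=bot.get_calibration('top')
for k,z in(('blue',43),('green',36),('red',36)):
    for uv,a in blobs(im,k):
        if 180<uv[0]<370 and 90<uv[1]<240: print(k,uv,a,onz(c,uv,c['view'],z).round(1))
for uv in [(206,104),(359,140),(186,187),(340,223),(144,42),(120,90),(144,150),(168,135)]: print(uv,onz(c,uv,c['view'],30).round(0))
cv2.imwrite('pics/crop.png',cv2.resize(im[90:240,170:370],None,fx=4,fy=4,interpolation=cv2.INTER_CUBIC)[:,:,::-1])
E
```

```text
blue [219.3 156. ] 199 [508.  432.6  43. ]
blue [276.5 181.4] 141 [462.9 323.1  43. ]
blue [320.5 182.3] 204 [463.5 240.   43. ]
green [328.  198.4] 73 [433.7 224.1  36. ]
red [205.1 166.2] 66 [488.5 459.8  36. ]
(206, 104) [609. 463.  30.]
(359, 140) [548. 166.  30.]
(186, 187) [448. 496.  30.]
(340, 223) [387. 199.  30.]
(144, 42) [727. 587.  30.]
(120, 90) [632. 630.  30.]
(144, 150) [517. 579.  30.]
(168, 135) [547. 534.  30.]
```

View pics/crop.png

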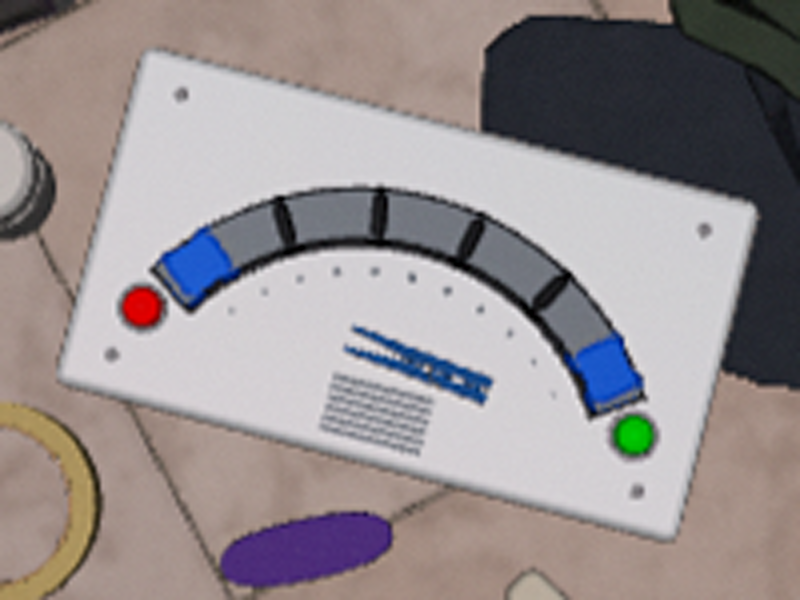

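Pad spacing measures 197.7 mm against 199.2 expected. Next I'll close the fingers, check IK along the arc, and take wrist views from two places.

```bash
cat >> h.py <<'E'
def arc(p1,p6):
    p1,p6=np.array(p1[:2]),np.array(p6[:2]); y=(p6-p1)/np.linalg.norm(p6-p1); x=np.array([y[1],-y[0]])
    C=(p1+p6)/2-130*np.cos(np.radians(50))*x; yaw=np.arctan2(x[1],x[0])
    return C,yaw
def pt(C,yaw,deg): a=yaw+np.radians(deg); return C+130*np.array([np.cos(a),np.sin(a)]),a
E
python3 - <<'E'
from h import *; from plant import bot
C,yaw=arc((463.5,240),(508,432.6)); print(C,yaw)
for off in(0,np.pi):
    for d in(-50,0,50):
        p,a=pt(C,yaw,d); q=bot.solve_ik([*p,40],ori(a+off)); print(off,d,None if q is None else np.round(q,2))
bot.move_gripper(0,20)
E
```

```text
[404.33253373 355.11140836] -0.22706427101811513
0 -50 [ 0.85  0.31 -0.55  0.   -0.7   1.19]
0 0 [ 0.86  0.45 -0.32  0.   -0.8   2.05]
0 50 [ 1.    0.51 -0.22  0.   -0.85  2.79]
3.141592653589793 -50 [ 0.85  0.31 -0.55 -0.   -0.7  -1.95]
3.141592653589793 0 [ 0.86  0.45 -0.32  0.   -0.8  -1.09]
3.141592653589793 50 [ 1.    0.51 -0.22  0.   -0.85 -0.35]
```

```bash
python3 - <<'E'
from h import *; from plant import bot
C,yaw=arc((463.5,240),(508,432.6)); c=bot.get_calibration('wrist'); ct=bot.get_calibration('top')
a=yaw+np.pi; obs={}
for i,xy in enumerate([(480,300),(470,390)]):
    bot.move_ptp([*xy,220],ori(a)); bot.pause(.4)
    s=bot.read_state(); im=bot.camera('wrist'); V=wview(c,s); print(s['tcp_pos'].round(1),s['contact_force'].round(2),s['t'])
    cv2.imwrite(f'pics/w{i}.png',im[:,:,::-1])
    for k,z in(('blue',43),('green',36),('red',36)):
        for uv,n in blobs(im,k): print(i,k,uv,n,onz(c,uv,V,z).round(1))
E
python3 -c "
import cv2,numpy as np
cv2.imwrite('pics/ww.png',cv2.resize(np.hstack([cv2.imread('pics/w0.png'),cv2.imread('pics/w1.png')]),(800,300)))"
```

```text
[479.9 300.3 219.9] [-0.19 -1.04  0.62] 3.3917
0 blue [254.  111.2] 705 [463.6 237.5  43. ]
0 blue [272. 187.] 495 [462.3 319.6  43. ]
0 green [279.4  89.3] 274 [433.6 222.6  36. ]
[470.2 389.5 220.3] [-0.21  0.44  0.37] 4.2917
1 blue [223.7  19.6] 867 [462.9 238.9  43. ]
1 blue [241.2 106.8] 269 [465.5 319.7  43. ]
1 blue [250.2  91.2] 118 [453.2 307.1  43. ]
1 blue [247.3 122.9] 119 [463.2 336.6  43. ]
1 blue [228.2 215.9] 526 [507.3 430.5  43. ]
1 green [250.5   2.7] 105 [434.7 229.2  36. ]
1 red [250.5 228.5] 36 [487.2 453.7  36. ]
```

View pics/ww.png

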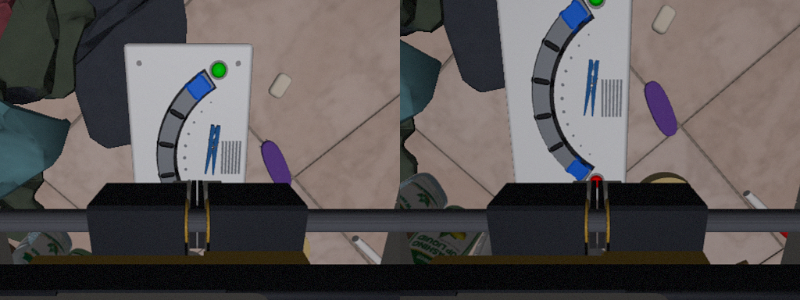

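Wrist views: the left one shows the green lamp and pad mark_1 at full-frame (254,111). The right one shows all the ridges and mark_6 at (228,216), partly hidden by the gripper. I'll take one more view for mark_6 and triangulate both heights.

Run:
```python
from h import *; from plant import bot
C,yaw=arc((463.5,240),(508,432.6)); c=bot.get_calibration('wrist'); ct=bot.get_calibration('top')
a=yaw+np.pi; V={}
bot.move_ptp([500,480,220],ori(a)); bot.pause(.4)
s=bot.read_state(); im=bot.camera('wrist'); V2=wview(c,s); print(s['tcp_pos'].round(1))
b=blobs(im,'blue',100); print([(uv,n,onz(c,uv,V2,43).round(1)) for uv,n in b], [(uv,onz(c,uv,V2,36).round(1)) for uv,n in blobs(im,'red')])
uv6=min(b,key=lambda t:np.linalg.norm(onz(c,t[0],V2,43)[:2]-(508,431)))[0]
def vw(p,): return wview(c,dict(tcp_pos=np.array(p),eef_rot=ori(a)))
V0=vw([479.9,300.3,219.9]);V1=vw([470.2,389.5,220.3])
T=lambda uv:ray(ct,uv,ct['view'])
print('m1',tri([T((320.5,182.3)),ray(c,(254,111.2),V0)]),tri([ray(c,(223.7,19.6),V1),ray(c,(254,111.2),V0)]))
print('m6',tri([T((219.3,156)),ray(c,uv6,V2)]))
# ridges: dark blobs on bar seen from w1
im=cv2.imread('pics/w1.png')[:,:,::-1]; g=cv2.cvtColor(np.ascontiguousarray(im),cv2.COLOR_RGB2GRAY)
for th in(40,):
  n,_,st,cc=cv2.connectedComponentsWithStats(cv2.inRange(g,0,th))
  for i in range(1,n):
    p=onz(c,cc[i],V1,43)
    if 15<st[i,4]<500 and abs(np.hypot(*(p[:2]-C))-130)<15: print('dark',cc[i].round(1),st[i,4],p.round(1),np.degrees(np.arctan2(*(p[:2]-C)[::-1])-yaw).round(1),np.hypot(*(p[:2]-C)).round(1))
```

```text
[500.  479.6 220.6]
[(array([247.6,  20.9]), 201, array([471.1, 335.5,  43. ])), (array([255.9,  22.3]), 180, array([463.7, 338.5,  43. ])), (array([234.1, 130.9]), 668, array([508.2, 431.9,  43. ]))] [(array([258.7, 151.4]), array([488.2, 459.5,  36. ]))]
m1 (array([463.88086755, 238.39791457,  31.72229226]), [np.float64(0.33367586576158703), np.float64(0.33367586576151315)]) (array([463.31753509, 238.05310778,  37.68579035]), [np.float64(0.24045711444434112), np.float64(0.24045711444423312)])
m6 (array([507.7412378 , 431.95815236,  46.47371691]), [np.float64(0.3791434166789621), np.float64(0.37914341667906176)])
```

```bash
cat >> h.py <<'E'
P1,P6=(463.3,238.7),(508.1,432.1)
def fz(bot,n=6):
    v=[]
    for _ in range(n): s=bot.read_state(); v.append(np.r_[s['contact_force'],s['tcp_pos']]); bot.pause(.02)
    return np.mean(v,0)
E
python3 - <<'E'
from h import *; from plant import bot
C,yaw=arc(P1,P6); p,a=pt(C,yaw,-50); o=ori(a+np.pi)
bot.move_ptp([*p,120],o); bot.line_to([*p,52],100,o); bot.pause(.3)
b=fz(bot,10); print('base',b.round(2),bot.read_state()['t'],bot.read_state()['width'])
for z in np.arange(47,36,-1):
    bot.line_to([*p,z],15,o); bot.pause(.1); f=fz(bot); print(z,f.round(2))
    if f[2]-b[2]>3.5: break
print(bot.read_state()['t'])
E
```

```text
base [-1.0000e-01 -3.4000e-01  1.9000e-01  4.6336e+02  2.3850e+02  5.2360e+01] 7.5917 0.6934985902281833
47 [-3.5000e-01 -3.3000e-01  5.0000e-02  4.6325e+02  2.3841e+02  4.7010e+01]
46 [-1.7000e-01  2.0000e-01  1.2000e-01  4.6324e+02  2.3840e+02  4.6010e+01]
45 [2.0000e-01 1.6000e-01 9.0000e-02 4.6323e+02 2.3839e+02 4.4980e+01]
44 [ 3.0000e-02 -7.0000e-02  4.1000e-01  4.6323e+02  2.3838e+02  4.3990e+01]
43 [1.6000e-01 5.1000e-01 1.2300e+00 4.6335e+02 2.3850e+02 4.3090e+01]
42 [-1.0000e-02  5.8000e-01  2.0000e+00  4.6335e+02  2.3849e+02  4.2100e+01]
41 [  0.66   0.6    2.99 463.37 238.51  41.11]
40 [  0.7    1.01   4.32 463.33 238.49  40.09]
11.425
```

Contact is at about 43.5 mm, and the force rises at about 1.2 N/mm as described. Sliding along the arc now, with a gentle z correction.

Run:
```python
from h import *; from plant import bot
C,yaw=arc(P1,P6); z=39.4
for d in np.arange(-50,50.1,5):
    p,a=pt(C,yaw,d); bot.line_to([*p,z],25,ori(a+np.pi)); f=fz(bot,4)
    dz=f[5]-39.4; z-=np.clip(.5*dz,-.3,.3)
    print(d,f.round(2),(f[3:5]-p).round(2),round(z,2))
    if not 0.8<f[2]<8: print('force odd');break
print(bot.read_state()['t'])
cv2.imwrite('pics/end_top.png',cv2.resize(bot.camera('top')[90:240,120:370],None,fx=3,fy=3)[:,:,::-1])
```

```text
-50.0 [  0.67   0.67   4.75 463.34 238.48  39.47] [0.12 0.1 ] 39.36
-45.0 [ -2.93  -2.43   5.52 471.55 242.33  38.68] [-1.55 -1.63] 39.66
-40.0 [ -1.29  -1.84   4.23 481.54 249.3   39.16] [-0.91 -1.08] 39.78
-35.0 [ -3.46  -2.7    3.45 490.81 257.22  39.56] [-0.4  -0.37] 39.7
-30.0 [-1.2000e-01 -1.5500e+00  4.5000e+00  4.9980e+02  2.6598e+02  4.0000e+01] [0.49 0.45] 39.4
-25.0 [-4.1000e-01 -6.0000e-01  3.5900e+00  5.0708e+02  2.7464e+02  3.9570e+01] [0.41 0.49] 39.32
-20.0 [ -1.76  -2.44   4.5  513.12 283.22  39.24] [-0.15 -0.16] 39.4
-15.0 [ -1.72  -4.66   4.5  518.87 292.8   39.25] [-0.16 -0.34] 39.47
-10.0 [-3.0000e-01 -1.9100e+00  4.6100e+00  5.2436e+02  3.0395e+02  3.9740e+01] [0.44 0.58] 39.3
-5.0 [ -0.72  -0.83   4.35 528.09 314.44  39.38] [0.19 0.44] 39.31
0.0 [ -0.82  -2.08   4.02 530.87 324.91  39.24] [-0.07 -0.01] 39.39
5.0 [-2.9000e-01 -5.2400e+00  4.0600e+00  5.3300e+02  3.3581e+02  3.9290e+01] [-0.02 -0.26] 39.45
10.0 [-1.9000e-01 -1.6000e+00  4.6100e+00  5.3437e+02  3.4793e+02  3.9660e+01] [0.26 0.58] 39.32
15.0 [-4.1000e-01 -2.0000e-02  4.5100e+00  5.3426e+02  3.5919e+02  3.9340e+01] [0.04 0.5 ] 39.35
20.0 [ -0.57  -1.94   4.22 533.28 370.12  39.3 ] [-0.06  0.11] 39.39
25.0 [  1.29  -4.46   4.34 531.52 381.08  39.36] [ 0.05 -0.11] 39.41
30.0 [ 4.2000e-01 -1.7300e+00  4.8100e+00  5.2871e+02  3.9278e+02  3.9560e+01] [0.07 0.6 ] 39.33
35.0 [-3.1000e-01 -2.8000e-01  4.1700e+00  5.2470e+02  4.0348e+02  3.9320e+01] [-0.16  0.61] 39.38
40.0 [  0.87  -1.95   3.9  520.07 413.28  39.32] [-0.1   0.09] 39.42
45.0 [  1.25  -1.13   5.13 514.58 423.5   39.53] [-0.01  0.43] 39.35
50.0 [  1.52  -1.96   5.23 508.11 432.4   39.35] [-0.07 -0.01] 39.37
25.075
```

View pics/end_top.png

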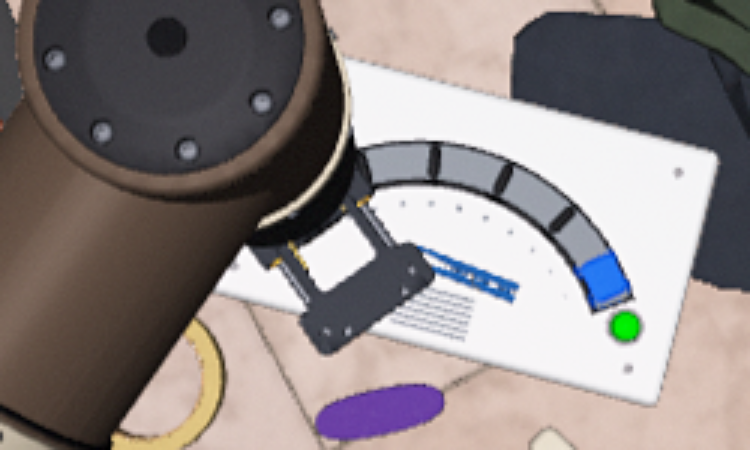

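The picture shows the gripper over the red-lamp pad. The peg, brush and tape look unmoved, and the arm hides the roll-on. I'll check that the hold is steady, then hand in.

Run:
```python
from h import *; from plant import bot
bot.pause(.5); print(fz(bot,10).round(2),bot.read_state()['t'])
s=bot.read_state(); im=bot.camera('top'); cv2.imwrite('pics/fin.png',im[:,:,::-1])
c=bot.get_calibration('wrist'); w=bot.camera('wrist'); V=wview(c,s)
print([(onz(c,uv,V,43).round(1),n) for uv,n in blobs(w,'blue')])
bot.close_job()
```

```text
[  1.13  -2.32   5.11 508.11 432.4   39.36] 25.7917
[(array([466. , 326.7,  43. ]), 3088), (array([516.2, 423.8,  43. ]), 583)]
the job is handed in; nothing more can be done
```

I slid the closed fingers from the green-lamp pad (mark_1), over all four ridges, to the red-lamp pad (mark_6). I handed the job in at about 26 s with that last pad still lightly pressed. No verdict is reported.

**Force and depth:**
- Fingers met the first pad at z of about 43.5 mm, against 43 mm from the description.
- All 21 readings along the slide showed 3.5–5.5 N, taken at a stop every 5 degrees. That means the bar was about 2.5–4.5 mm down, clear of both the lift-off and the 8 mm limits.
- At hand-in the force was 5.1 N and steady, with the bar about 4 mm down.

**Position:** the fingers stayed within 0.8 mm of the planned arc, except for about 2.2 mm of lag at the first step off the pad. The bar is 22 mm wide.

**Checks that disagreed or were incomplete:**
- The triangulated pad heights scattered from 32 to 46 mm because the views were close together, so I used the touch contact for height.
- The dark-blob ridge detection found nothing. I placed the ridges from the two pads and the known arc, and the pad spacing measured 198.5 mm against 199.2 mm expected.
- The last picture I viewed, at the end of the slide, showed the peg, brush and tape where they were. The arm hid the roll-on, and the soap was only partly in view, so I did not confirm either. The fingers stayed over the bar throughout.

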